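# Slide the turned disc through the flap of the finished-parts box

## Robot

A 6-joint arm with a two-finger parallel gripper is mounted at the origin on the work surface. World frame = base frame: x ahead of the robot, y to its left, z up, the work surface at z = 0. Lengths are in m, angles in rad, forces in N, time in s.
With the tool pointing down it reaches from about 0.25 to 0.775 m from the base axis. Payload 4 kg.
Tool frame: the origin (TCP) lies on the centre line of the jaws, within the pads' length; the fingertips stand robot.tcp_to_tips ahead of it and the grasp point (between the pads) is the TCP (robot.tcp_to_tips is the distance from the TCP to the fingertips, in m); x points along the fingers, y is the direction in which the jaws open and shut, and the axes are right-handed (so a half turn about x gives the same grasp; the last joint's range is limited). The gripper opens to 85 mm and grips with 20 to 120 N. Pads are 22 mm wide; open, the fingers measure 114 mm over their backs; the gripper's body (76 mm by 85 mm) begins 54 mm behind the grasp point. The pads swing forward as they close: fully open they stand 13 mm farther back than shut.
Start: joints at [1.242, 0.087, 1.371, -0, 1.684, -0.103], TCP at [0.123, 0.536, 0.25] pointing down, gripper open.
Joint ranges: [-3.1, 3.1], [-0.76, 2.03], [0.27, 2.55], [-1.08, 4.22], [0.17, 2.65], [-2.57, 2.57]. Speed limits (rad/s): [2.79, 2.79, 3.14, 3.14, 3.14, 3.14].

## Interface

Orientations are given as a rotation vector (axis times angle).
In Python, from bench import sensors, read_camera, get_calibration, order, robot gives the robot as it stands. The module is installed in compiled form; this text tells all that it offers.
- The arm moves only by the tool jog_arm, never from a script. Its argument "motion" is a list of rows, each a list of 2 entries, a list of its own where there are three numbers: the shift along the tool's x, y, z in cm, then the turn, a rotation vector about the tool's x, y, z in rad. A call has exactly 10 rows; each row is the pose to reach, as a shift and turn from the pose commanded when the call began, along the tool's axes at that moment; what a row does not reach only later rows make up. A row lasts 1/8 s, in which the tool goes at most 62.5 mm and 10.7 degrees, less where a joint would pass 70% of its speed; a pose out of reach is approached as far as the arm can. A call with a gripper value outside its range is refused whole. "claw" is the opening, from 0 (shut) to 1 (fully open), set as the call begins (left out, the last holds). The fingers move at their own pace and stop on an object; the grip force is fixed at half the most. Time passes only in rows, so rows that repeat a pose let the fingers close, or fill a call up. It gives the time, the measured TCP pose, the force and the opening at its end, in the units of the state.
- sensors.sense(): the state, without advancing time (a new reading comes with each control period).
- read_camera(name): name is "scene" or "top" or "wrist"; returns (picture, depth): 384x512x3 uint8, red, green, blue; 384x512 float32, m along the optical axis (not along the pixel's ray), 0 where there is no reading.
- get_calibration(name): a dict with "fovy" (degrees; the focal length in pixels is half the picture's height over the tangent of half this angle, whatever the lens; pixels are square), "cx", "cy" (the principal point, pixels), "R" (3x3) and "t" (3): a world point X has camera coordinates R X + t. Camera axes: x right, y down, z forward; pixel columns grow to the right and rows downward; lengths in m; the calibration is good to about 2 mm. The wrist camera is an equidistant fisheye: a pixel r from the principal point sees the ray r / f radians off the axis. A picture is of the moment at which its call begins: read the wrist's pose just before it. get_calibration takes no time and is no camera call; for the wrist camera it gives the pose at the moment of the call.
- order.sign_off(): hands the job in, once; it reports no verdict.
The state is a dict: "time_s": time; "q": joint angles; "qd": joint speeds; "tau": joint torques, N m; "tool_pos": TCP position; "tcp_rot": TCP orientation; "wrist_force": force on the tool from outside, world axes, zero at the start; "wrist_torque": the same for the moment, N m; "finger_gap": finger opening in m.
Only numpy, scipy, OpenCV 4.12 (cv2) and the standard library are available. Lean on these libraries where they do the work, as an engineer would, in place of code of your own. Each camera call takes 0.05 s, during which the arm holds its last target.

## Task

Push the pale maple disc across the bench with the fingertips, in through the green hanging flap of the finished-parts box, until it is completely inside, then draw the fingers back out so that the flap swings shut behind it. The disc is only pushed: keep it flat on the bench, never picked up or tipped over, and push it steadily rather than flicking it. Leave the walnut disc and everything else on the bench where it stands.

Things in the scene. Friction and masses are not known exactly. Their poses are not given: they have to be found in the camera images.
- maple_disc: The part to put away: a turned disc of pale maple, standing flat on the bench, 54 mm in diameter (bevelled to 40 mm at the top; the side is upright from 3 to 13 mm high), 20 mm tall, about 40 to 85 g. Origin: centre of its underside; z up. It slides on the bench and stops as soon as the pushing stops.
- walnut_disc: A disc of the same shape and size in dark walnut, not to be moved. It stands on the robot's left or right, the maple disc on the other side, about 0.17 to 0.29 m apart. Origin: centre of its underside.
- parts_box: Finished-parts box fixed to the bench: plywood walls, clear cover, green flap in its open front. Origin: on the bench, middle of the mouth, right under the flap's hinge. x points into the box (away from the robot, turned up to 0.25 rad either way), y left, z up. Inside: 122 mm wide, x = 0 to 177 mm, the bench is its floor, no sill. Side walls 10 mm thick, 70 mm high.
- hinge (a point): Middle of the line on which the flap turns, 70 mm above the bench at the box's x = 0, along the box's y. Only two short pins at the side walls hold the flap; between them nothing stands in the mouth above the flap plate, so fingers pointing straight down can follow the disc in, up to about 30 mm past this line, the flap swinging up ahead of them.
- wings (a point): Point on the bench midway between the front ends of two plywood wings, 42 mm in front of the box's origin (box x = -42 mm). The wings are 8 mm thick, 50 mm high, and guide inwards: 157 mm apart here, 122 mm at the mouth.
- cover (a point): Front edge, mid width, of the topside of the clear flat cover: box x = 60 mm, 77 mm above the bench. The cover is 4 mm thick and runs on to x = 187 mm; nothing of the box stands higher.
- flap (a joint): Green gravity flap: a plate 116 mm wide, 22 mm high, 3 mm thick, lower edge 14 mm above the bench, hung by two 6 mm arms from pins at the side walls. 0 = hanging shut (it cannot swing towards the robot); grows to 1.5 rad as it is pushed in. 1 N opens it. It falls shut within a second of being free, but stays propped on the disc unless the disc's centre is about 48 mm or more past the hinge.
- oil_bottle: Bystander, not to be disturbed: amber finishing-oil bottle, 56 mm across, 150 mm tall. Origin: centre of its underside.
- wax_tin: Bystander, not to be disturbed: yellow wax tin, 76 mm across, 40 mm tall. Origin: centre of its underside.
- mug: Bystander, not to be disturbed: blue mug, 80 mm across, 95 mm tall, with a handle. Origin: centre of its underside.
- sanding_block: Bystander, not to be disturbed: cork sanding block, 110 x 65 x 25 mm, reddish top. Origin: centre of its underside.
- calipers: Bystander, not to be disturbed: steel calipers lying flat, about 125 x 70 x 8 mm, brass pivot. Origin: centre of its underside.
- chuck_ring: Bystander, not to be disturbed: steel ring, 80 mm across, 50 mm bore, 28 mm tall. Origin: centre of its underside.
There are look-alikes about, which are no part of the job. Leave any purple or yellow look-alike of the maple_disc alone.

How it is judged:
On the way:
1. the flap is pushed open by the maple disc sliding in under it (value of joint flap above 0.3 rad and x of maple_disc in the frame of parts_box above -0.035 m and y of maple_disc in the frame of parts_box between -0.06 and 0.06 m), for 0.05 s.
At the end, for the whole second after the job is handed in: the maple disc lies flat on the bench inside the box, its centre at least 28 mm past the plane of the flap, at rest (under 20 mm/s), and the flap hangs shut (below 0.05 rad) and still (x of maple_disc in the frame of parts_box between 0.028 and 0.17 m and y of maple_disc in the frame of parts_box between -0.05 and 0.05 m and height (world z) of maple_disc below 0.006 m and angle between maple_disc's own z axis and vertical below 0.1 rad and linear speed of maple_disc below 0.02 m/s and value of joint flap below 0.05 rad and velocity of joint flap below 0.1 rad/s); the robot touches nothing.
It fails at once if the maple disc is lifted off the bench (underside centre over 15 mm) or tipped (over 0.4 rad) (height (world z) of maple_disc above 0.015 m or angle between maple_disc's own z axis and vertical above 0.4 rad).
It fails at once if the maple disc is flicked (faster than 0.5 m/s) (linear speed of maple_disc above 0.5 m/s).
It fails at once if the walnut disc is moved by more than 15 mm (distance of walnut_disc from where it was at the start of the episode above 0.015 m).
It fails at once if another thing on the bench is moved by more than 20 mm or tipped (distance of any of oil_bottle, wax_tin, mug, sanding_block, calipers, chuck_ring from where it was at the start of the episode above 0.02 m or angle between any of oil_bottle, wax_tin, mug, sanding_block, calipers, chuck_ring's own z axis and vertical above 0.3 rad).
It also fails if it takes over 53 s, if anything falls off the work surface, if the arm or the gripper's body presses on something with over 40 N, if the wrist force passes 120 N, or if a joint passes its speed limit or range.

## Working session

There is one attempt and no reset: what is moved stays moved. The work goes in short steps, Python scripts to look and compute and a tool call to move; the robot and the scene stay as the last step left them, time stands still between calls to the robot, and variables do not carry over. Pictures are saved under pics/ and viewed, and the job is handed in when it is done.

Besides the shell and the picture viewer there is one more tool, called by a JSON object that holds its "name" and its "arguments". jog_arm: Moves the arm, as the interface text tells. Its arguments: {"type":"object","properties":{"motion":{"type":"array","items":{"type":"array"}},"claw":{"type":"number"}},"required":["motion"]}

```bash
mkdir -p pics; ls; python3 - <<'E'
from bench import sensors, read_camera, get_calibration, order, robot
import cv2, numpy as np
print(sensors.sense()); print(robot.tcp_to_tips)
for n in ("scene","top"):
    c=get_calibration(n); print(n,c)
    p,d=read_camera(n); cv2.imwrite(f"pics/{n}0.png",p[:,:,::-1]); np.savez(f"{n}0.npz",p=p,d=d,**{k:np.array(v) for k,v in c.items()})
E
```

```text
pics
{'time_s': 0.0, 'q': array([ 1.24189952e+00,  8.79794361e-02,  1.37233548e+00,  3.51384939e-06,
        1.68358817e+00, -1.03108692e-01]), 'qd': array([-0.00146278,  0.00039154,  0.00032642,  0.00115716,  0.00023272,
       -0.00033921]), 'tau': array([-1.38909985e-03, -3.51874137e+01, -3.13266957e+01, -2.07280100e-04,
        1.09664796e-02, -1.18355661e-06]), 'tool_pos': array([0.12298444, 0.53558482, 0.24908452]), 'tcp_rot': array([ 0.17550221,  1.56401588, -0.17905235]), 'wrist_force': array([-0.45882208, -0.05834756,  0.5985119 ]), 'wrist_torque': array([-0.00488009,  0.04416078,  0.04609923]), 'finger_gap': 0.08553561727924337}
0.019
scene {'fovy': 49.84084849016311, 'cx': 253.6595034091416, 'cy': 187.42846955720853, 'R': array([[-0.09809864,  0.99512942, -0.00969988],
       [ 0.79643443,  0.07265977, -0.60034386],
       [-0.59671505, -0.06661824, -0.79968316]]), 't': array([ 0.05619781, -0.39601787,  1.51488266])}
top {'fovy': 53.211852353689146, 'cx': 254.1424439324748, 'cy': 188.33444534753613, 'R': array([[ 0.04925141, -0.99877324, -0.00513025],
       [-0.97547253, -0.04699782, -0.21504547],
       [ 0.21454055,  0.01559571, -0.97659056]]), 't': array([-0.04263572,  0.54499776,  1.10101932])}
```

View pics/scene0.png

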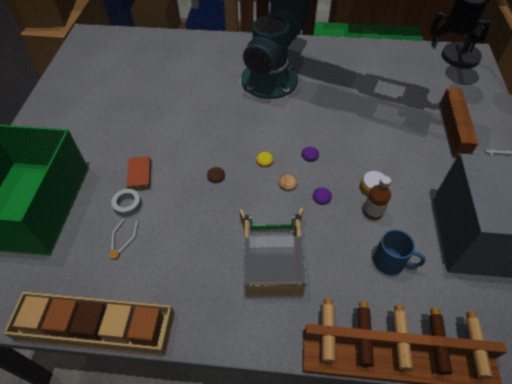

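View pics/top0.png

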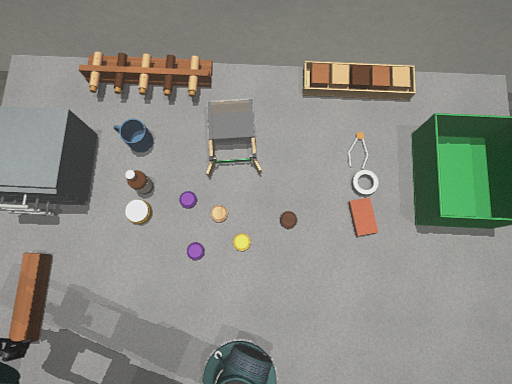

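Candidates in the top view are maple (219,214), yellow look-alike (242,242), purple look-alikes (188,200) and (195,251), and walnut (288,220). The pale one at (219,214) is the maple. I'll check that in a close crop and measure.

```bash
cat > h.py <<'E'
import numpy as np, cv2
def K(c,h=384):
    f=h/2/np.tan(np.radians(float(c['fovy']))/2); return f,float(c['cx']),float(c['cy'])
def proj(c,X):
    f,cx,cy=K(c); p=np.atleast_2d(X)@np.array(c['R']).T+np.array(c['t']); return np.c_[f*p[:,0]/p[:,2]+cx,f*p[:,1]/p[:,2]+cy]
def onz(c,uv,z):
    f,cx,cy=K(c); R=np.array(c['R']);t=np.array(c['t']); C=-R.T@t
    uv=np.atleast_2d(uv); r=np.c_[(uv[:,0]-cx)/f,(uv[:,1]-cy)/f,np.ones(len(uv))]@R
    return C+r*((z-C[2])/r[:,2])[:,None]
def cloud(c,d):
    f,cx,cy=K(c); v,u=np.mgrid[:384,:512]; P=np.stack([(u-cx)/f*d,(v-cy)/f*d,d],-1)
    return (P-np.array(c['t']))@np.array(c['R'])
E
python3 - <<'E'
from h import *
T=np.load('top0.npz');S=np.load('scene0.npz')
for n,I,seeds in (('top',T,dict(maple=(219,214),yellow=(242,242),pur1=(188,200),pur2=(195,251),wal=(288,220))),('scene',S,dict(maple=(288,183),yellow=(265,159),pur1=(322,196),wal=(216,175)))):
    P=cloud(I,I['d'])
    for k,(u,v) in seeds.items():
        s=np.zeros((384,512),bool); s[v-16:v+17,u-16:u+17]=1
        m=s&(P[...,2]>0.015)&(P[...,2]<.04)
        q=P[m]; print(n,k,onz(I,(u,v),.018)[0].round(3),'depth>15mm mid',((q.min(0)+q.max(0))/2).round(3),np.median(q,0).round(3),m.sum(), 'zbg',np.median(P[s&~m][:,2]).round(4))
T_=T['p'][:,:,::-1]; a=cv2.resize(T_[85:265,170:310],None,fx=4,fy=4,interpolation=cv2.INTER_CUBIC)[:600]
cv2.imwrite('pics/crop1.png',a)
b=cv2.resize(S['p'][140:305,200:340,::-1],None,fx=3.6,fy=3.6,interpolation=cv2.INTER_CUBIC);cv2.imwrite('pics/crop2.png',b)
E
```

```text
top maple [0.469 0.089 0.018] depth>15mm mid [0.472 0.091 0.02 ] [0.472 0.09  0.019] 195 zbg 0.0002
top yellow [0.387 0.013 0.018] depth>15mm mid [0.387 0.015 0.021] [0.387 0.014 0.02 ] 204 zbg 0.0003
top pur1 [0.508 0.189 0.018] depth>15mm mid [0.512 0.191 0.021] [0.511 0.19  0.019] 196 zbg 0.0003
top pur2 [0.353 0.154 0.018] depth>15mm mid [0.353 0.153 0.02 ] [0.353 0.153 0.019] 210 zbg 0.0005
top wal [ 0.461 -0.124  0.018] depth>15mm mid [ 0.463 -0.126  0.021] [ 0.463 -0.124  0.019] 193 zbg 0.0002
scene maple [0.486 0.092 0.018] depth>15mm mid [0.478 0.091 0.019] [0.478 0.091 0.018] 163 zbg -0.001
scene yellow [0.4   0.018 0.018] depth>15mm mid [0.392 0.015 0.019] [0.394 0.014 0.018] 137 zbg -0.0009
scene pur1 [0.524 0.191 0.018] depth>15mm mid [0.517 0.191 0.019] [0.517 0.191 0.018] 170 zbg -0.0009
scene wal [ 0.476 -0.122  0.018] depth>15mm mid [ 0.468 -0.126  0.02 ] [ 0.469 -0.126  0.019] 151 zbg -0.0008
```

View pics/crop1.png

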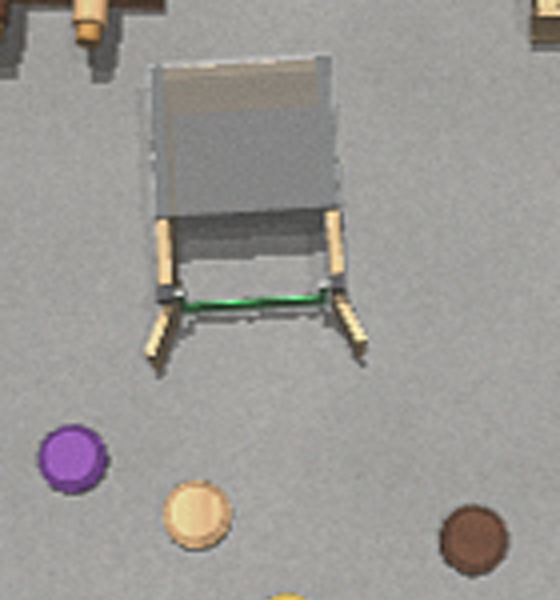

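View pics/crop2.png

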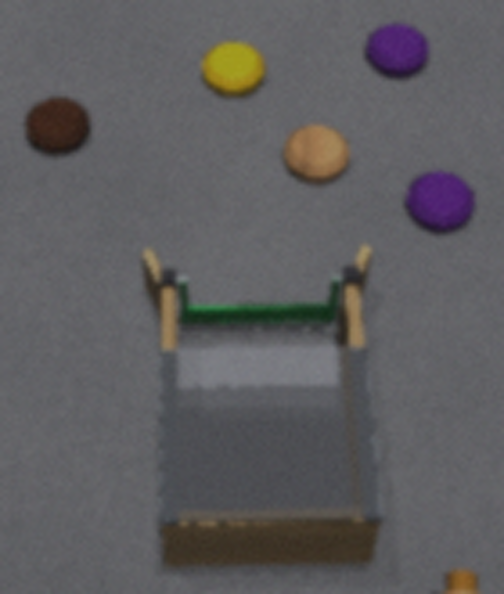

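The crops confirm the maple disc: pale wood, about (197,515) in crop1, next to a purple disc, with the dark walnut disc on the right. Next is the box pose.

```bash
python3 - <<'E'
from h import *
T=np.load('top0.npz');S=np.load('scene0.npz')
g=lambda pts:np.array(pts)/4+[170-.4,85-.4]
cov=onz(T,g([(157,218),(340,206),(329,57),(153,66)]),.077)[:,:2]
wing=onz(T,g([(152,357),(362,345)]),.05)[:,:2]
print(cov.round(3),wing.round(3),wing.mean(0))
for n,I in (('top',T),('scene',S)):
    P=cloud(I,I['d']); 
    m=(abs(P[...,2]-.077)<.006)&(P[...,0]>.62)&(P[...,0]<.9)&(abs(P[...,1]-.06)<.12)
    m=m.astype(np.uint8); k,l,st,ce=cv2.connectedComponentsWithStats(m); i=1+st[1:,4].argmax()
    r=cv2.minAreaRect(P[l==i][:,:2].astype(np.float32)*1000); print(n,st[i],r,cv2.boxPoints(r).round())
    # green flap
    hsv=cv2.cvtColor(I['p'],cv2.COLOR_RGB2HSV); q=(hsv[...,0]>45)&(hsv[...,0]<80)&(hsv[...,1]>120)&(P[...,1]>-.1)&(P[...,1]<.2)&(P[...,0]>.5)&(P[...,0]<.8)
    G=P[q]; print('flap',len(G),G.min(0).round(3),G.max(0).round(3),np.polyfit(G[:,1],G[:,0],1))
    # plywood tops walls z~0.07
E
```

```text
[[ 0.69   0.13 ]
 [ 0.707 -0.01 ]
 [ 0.83   0.005]
 [ 0.816  0.143]] [[ 0.587  0.129]
 [ 0.604 -0.032]] [0.59579817 0.04898014]
top [ 207   98   48   44 1783] ((756.6171875, 67.48368835449219), (143.1114959716797, 143.953125), 6.497901916503906) [[677. 131.]
 [694. -12.]
 [836.   4.]
 [820. 147.]]
flap 14 [0.634 0.008 0.031] [0.646 0.105 0.041] [-0.10854393  0.64604271]
scene [ 244  235   62   51 2902] ((762.9682006835938, 68.1630630493164), (132.66006469726562, 143.6425018310547), 6.4655914306640625) [[689. 132.]
 [705. -11.]
 [837.   4.]
 [821. 147.]]
flap 134 [0.637 0.001 0.016] [0.652 0.108 0.038] [-0.10861013  0.65021992]
```

```bash
cat > plan.py <<'E'
from h import *
from scipy.spatial.transform import Rotation as Ro
from bench import sensors, robot
yaw=.112; O=np.array([.639,.0537]); bx=np.array([np.cos(yaw),np.sin(yaw)]); by=np.array([-bx[1],bx[0]])
tobox=lambda p:np.array([(p-O)@bx,(p-O)@by])
toW=lambda b:O+b[0]*bx+b[1]*by
def delta(p,ang,s=None):
    """shift cm in tool axes and turn to get tool at p pointing down with push heading ang"""
    s=s or sensors.sense(); R=Ro.from_rotvec(s['tcp_rot']); 
    best=None
    for sg in (1,-1):
        y=sg*np.array([-np.sin(ang),np.cos(ang),0]); x=np.array([0,0,-1.]); M=Ro.from_matrix(np.c_[x,y,np.cross(x,y)])
        t=(R.inv()*M).as_rotvec()
        if best is None or np.linalg.norm(t)<np.linalg.norm(best): best=t
    return (R.inv().apply(np.array(p)-s['tool_pos'])*100).round(2),best.round(3)
E
python3 - <<'E'
from plan import *
s=sensors.sense(); print(Ro.from_rotvec(s['tcp_rot']).as_matrix().round(3))
m=np.array([.475,.091]); e=toW((.054,-.003)); d=e-m; a=np.arctan2(d[1],d[0]); print(tobox(m),e,a,np.linalg.norm(d))
p=m-.060*d/np.linalg.norm(d); print(p, delta([*p,.10],a))
E
```

```text
[[-0.001  0.224  0.975]
 [-0.002  0.975 -0.224]
 [-1.    -0.002 -0.   ]]
[-0.1588036   0.05539592] [0.69299696 0.05675416] -0.15581973805598662 0.220670464312222
[0.41572692 0.1003114 ] (array([ 14.99, -35.84,  38.28]), array([-0.07 , -0.   ,  0.002]))
```

{"name": "jog_arm", "arguments": {"motion": [[[0.5,-3.6,3.8],[0,0,0]],[[1,-7.2,7.7],[-0.02,0,0]],[[2,-11,11.6],[-0.03,0,0]],[[3,-15,15.6],[-0.04,0,0]],[[4,-19,19.6],[-0.05,0,0]],[[6,-23,23.8],[-0.06,0,0]],[[8,-27,28.2],[-0.07,0,0]],[[9.5,-31,32.8],[-0.07,0,0]],[[11,-35.8,38.3],[-0.07,0,0]],[[11,-35.8,38.3],[-0.07,0,0]]], "claw": 0.28}}

```text
time_s: 1.35
tool_pos: [0.4168, 0.0985, 0.1388]
tcp_rot: [0.126, 1.57, -0.128]
wrist_force: [-0.5, 0.6, 0.6]
finger_gap: 0.0241
```

```bash
python3 - <<'E'
from plan import *
from bench import read_camera,get_calibration
print(robot.tcp_to_tips,sensors.sense()['finger_gap'])
c=get_calibration('wrist');print(c)
p,d=read_camera('wrist'); cv2.imwrite('pics/w1.png',p[:,:,::-1]); np.savez('w1.npz',p=p,d=d,**{k:np.array(v) for k,v in c.items()})
c=get_calibration('top');p,d=read_camera('top'); cv2.imwrite('pics/t1.png',cv2.resize(p[80:280,150:320,::-1],None,fx=3,fy=3))
print(delta([.4157,.1003,.026],-.156))
E
```

```text
0.019 0.024115067741631656
{'fovy': 65.70646984690485, 'cx': 255.97409136532514, 'cy': 187.84402641321776, 'R': array([[ 1.60703629e-01,  9.87002546e-01, -5.64282497e-04],
       [ 9.38750243e-01, -1.52670574e-01,  3.08933126e-01],
       [ 3.04831633e-01, -5.01763948e-02, -9.51083595e-01]]), 't': array([-0.16378012, -0.38023814,  0.15223812])}
(array([11.35, -0.03, -0.02]), array([-0.003, -0.002,  0.   ]))
```

View pics/w1.png

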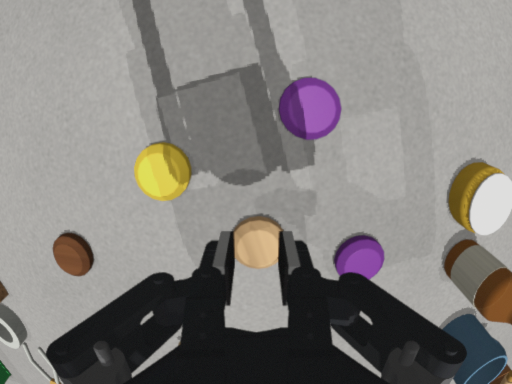

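View pics/t1.png

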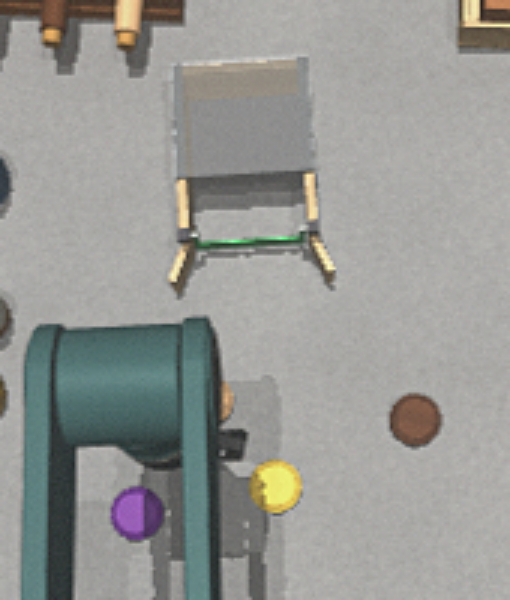

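The wrist view shows the disc (257,243) centred between the fingertips (225,240) and (288,240). I'll measure the tip height from the depth before going down.

```bash
python3 - <<'E'
from plan import *
I=np.load('w1.npz'); f,cx,cy=K(I); v,u=np.mgrid[:384,:512]
dx,dy=u-cx,v-cy; r=np.hypot(dx,dy)+1e-9; th=r/f; d=I['d']
X=np.stack([dx/r*np.tan(th)*d,dy/r*np.tan(th)*d,d],-1); P=(X-I['t'])@I['R']
s=sensors.sense()
for a,b in ((195,240),(275,315)):
    sub=P[225:300,a:b].reshape(-1,3); ok=(sub[:,2]>.06)&(sub[:,2]<.2); q=sub[ok]
    print(len(q), np.percentile(q[:,2],[0,1,5,20,50]).round(4), q[q[:,2]<q[:,2].min()+.01].round(3)[::12][:6])
# maple refinement
m=(P[...,2]>.012)&(P[...,2]<.03)&(abs(P[...,0]-.475)<.05)&(abs(P[...,1]-.09)<.05)
print(m.sum(),P[m].min(0),P[m].max(0),np.median(P[m],0))
E
```

```text
2212 [0.1188 0.1228 0.1276 0.1385 0.1564] [[0.402 0.082 0.123]
 [0.403 0.088 0.123]
 [0.403 0.088 0.124]
 [0.403 0.087 0.125]
 [0.402 0.086 0.127]
 [0.403 0.086 0.127]]
2126 [0.1187 0.1229 0.1274 0.1381 0.1558] [[0.407 0.112 0.122]
 [0.408 0.118 0.123]
 [0.408 0.118 0.124]
 [0.407 0.117 0.126]
 [0.408 0.116 0.126]
 [0.408 0.116 0.127]]
1836 [0.44692707 0.06662837 0.01204268] [0.49954666 0.11449508 0.02175782] [0.46829733 0.090489   0.01910176]
```

{"name": "jog_arm", "arguments": {"motion": [[[2,0.1,0],[0,0,0]],[[4,0.1,0],[0,0,0]],[[6,0.1,0],[0,0,0]],[[8,0.1,0],[0,0,0]],[[9.5,0.1,0],[0,0,0]],[[10.5,0.1,0],[0,0,0]],[[11,0.1,0],[0,0,0]],[[11.3,0.1,0],[0,0,0]],[[11.3,0.1,0],[0,0,0]],[[11.3,0.1,0],[0,0,0]]]}}

```text
time_s: 2.7
tool_pos: [0.4169, 0.1024, 0.0278]
tcp_rot: [0.123, 1.566, -0.122]
wrist_force: [-0.1, 0.3, 0.1]
finger_gap: 0.024
```

```bash
python3 - <<'E'
from plan import *
from bench import read_camera,get_calibration
p,d=read_camera('scene'); cv2.imwrite('pics/s2.png',cv2.resize(p[130:300,200:340,::-1],None,fx=3.5,fy=3.5))
s=sensors.sense();print(s['tool_pos'],s['wrist_force'],Ro.from_rotvec(s['tcp_rot']).as_matrix().round(3))
E
```

```text
[0.41680878 0.10234927 0.02773048] [-0.03231116 -0.71712296  0.3549603 ] [[ 0.001  0.155  0.988]
 [ 0.     0.988 -0.155]
 [-1.     0.     0.001]]
```

View pics/s2.png

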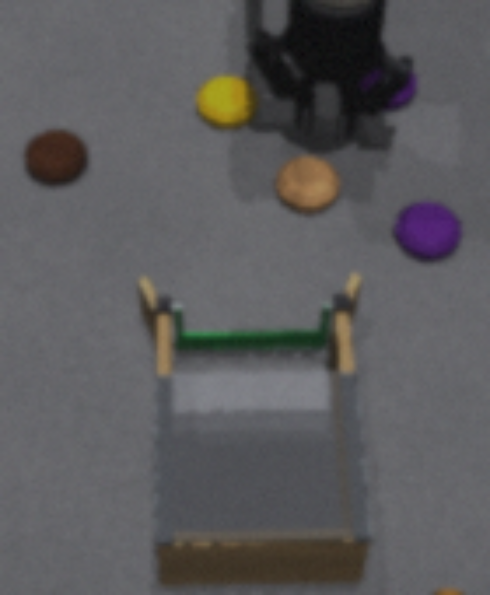

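The fingers are down behind the disc (308,183 in the crop), the tips are about 9 mm above the bench, and nothing is touching. Start pushing.

{"name": "jog_arm", "arguments": {"motion": [[[0,-0.1,0.8],[0,0,0]],[[0.1,-0.2,1.5],[0,0,0]],[[0.1,-0.2,2.2],[0,0,0]],[[0.1,-0.2,2.8],[0,0,0]],[[0.1,-0.2,3.5],[0,0,0]],[[0.1,-0.2,4.2],[0,0,0]],[[0.1,-0.2,5.0],[0,0,0]],[[0.1,-0.2,5.8],[0,0,0]],[[0.1,-0.2,6.5],[0,0,0]],[[0.1,-0.2,7.0],[0,0,0]]]}}

```text
time_s: 4.0
tool_pos: [0.4858, 0.0895, 0.0263]
tcp_rot: [0.122, 1.567, -0.122]
wrist_force: [-0.3, -0.0, 0.5]
finger_gap: 0.024
```

```bash
cat > look.py <<'E'
import sys
from plan import *
from bench import read_camera,get_calibration
n=sys.argv[1]
c=get_calibration('scene');p,d=read_camera('scene'); cv2.imwrite(f'pics/s{n}.png',cv2.resize(p[130:300,200:340,::-1],None,fx=3.5,fy=3.5))
P=cloud(c,d); h=cv2.cvtColor(p,cv2.COLOR_RGB2HSV)
m=(P[...,2]>.012)&(P[...,2]<.03)&(h[...,0]<22)&(h[...,1]>70)&(h[...,2]>110)&(P[...,0]<.8)&(P[...,0]>.42)&(abs(P[...,1]-.07)<.08)
k,l,st,ce=cv2.connectedComponentsWithStats(m.astype(np.uint8)); i=1+st[1:,4].argmax(); q=P[l==i]
mid=(q.min(0)+q.max(0))[:2]/2; print('disc px',st[i],'mid',mid,'med',np.median(q,0),'box',tobox(mid-[.003,0]).round(4))
s=sensors.sense();t=s['tool_pos'];print(t,s['wrist_force'].round(2),'tcp box',tobox(t[:2]).round(4), 'ang',np.arctan2(*Ro.from_rotvec(s['tcp_rot']).as_matrix()[[1,0],2]))
for b in ((-.01,-.003),(.015,-.002),(.018,-.002),(.02,-.002)):
    print(b,delta([*toW(b),.0275],-.156,s)[0])
E
python3 look.py 3
```

```text
disc px [277 188  16  13 165] mid [0.52500891 0.08398261] med [0.52571754 0.08483199 0.01803682] box [-0.1129  0.0432]
[0.48633896 0.08938127 0.02643567] [ 0.43 -0.11 -0.16] tcp box [-0.1477  0.0525] ang -0.15599370075858462
(-0.01, -0.003) [-0.09 -1.71 14.75]
(0.015, -0.002) [-0.09 -0.95 17.13]
(0.018, -0.002) [-0.09 -0.87 17.42]
(0.02, -0.002) [-0.09 -0.82 17.62]
```

View pics/s3.png

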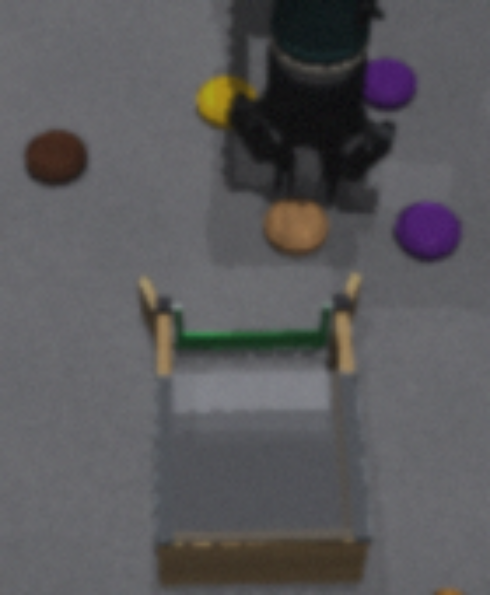

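The disc at (297,227) sits in the two-finger cradle and is tracking straight. Carry on.

{"name": "jog_arm", "arguments": {"motion": [[[0,0,0.8],[0,0,0]],[[0,0,1.7],[0,0,0]],[[0,0,2.6],[0,0,0]],[[0,0,3.5],[0,0,0]],[[0,0,4.4],[0,0,0]],[[0,0,5.3],[0,0,0]],[[0,0,6.2],[0,0,0]],[[0,0,7.1],[0,0,0]],[[0,0,7.9],[0,0,0]],[[0,0,8.5],[0,0,0]]]}}

```text
time_s: 5.3
tool_pos: [0.5698, 0.0763, 0.0263]
tcp_rot: [0.122, 1.567, -0.122]
wrist_force: [0.8, -0.6, -0.8]
finger_gap: 0.0243
```

```bash
python3 look.py 4
```

```text
disc px [270 212  17  12 176] mid [0.60703561 0.07047484] med [0.60830147 0.07049445 0.01855679] box [-0.0329  0.0206]
[0.57045009 0.07615642 0.02641029] [-0.26 -0.25  0.62] tcp box [-0.0656  0.03  ] ang -0.15598740152258442
(-0.01, -0.003) [-0.1  -1.71  6.24]
(0.015, -0.002) [-0.1  -0.95  8.62]
(0.018, -0.002) [-0.1  -0.87  8.91]
(0.02, -0.002) [-0.1  -0.82  9.1 ]
```

View pics/s4.png

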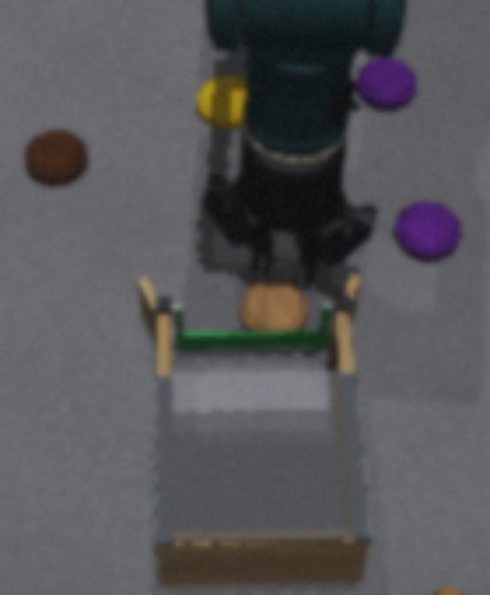

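The finger linkage stands out wide to the sides, so I'll check its height and width against the hinge pins and side walls before going in.

```bash
python3 - <<'E'
from plan import *
from bench import read_camera,get_calibration
s=sensors.sense();t=s['tool_pos'];R=Ro.from_rotvec(s['tcp_rot'])
for n in ('scene','wrist'):
    c=get_calibration(n);p,d=read_camera(n)
    if n=='scene': P=cloud(c,d)
    else:
        f,cx,cy=K(c); v,u=np.mgrid[:384,:512];dx,dy=u-cx,v-cy; r=np.hypot(dx,dy)+1e-9
        X=np.stack([dx/r*np.tan(r/f)*d,dy/r*np.tan(r/f)*d,d],-1); P=(X-np.array(c['t']))@np.array(c['R'])
        cv2.imwrite('pics/w4.png',p[:,:,::-1])
    L=R.inv().apply((P-t).reshape(-1,3)); z=P[...,2].ravel(); g=(d.ravel()>0)&(p.reshape(-1,3).max(1)<75)
    for a in range(0,150,10):
        q=L[(z>a/1000)&(z<=a/1000+.01)&(abs(L[:,1])<.09)&(abs(L[:,2])<.06)&g]
        if len(q)>3: print(n,a,len(q),'y',np.percentile(q[:,1],[1,99]).round(3),'z',np.percentile(q[:,2],[1,99]).round(3))
E
```

```text
scene 0 130 y [-0.081  0.086] z [-0.057  0.057]
scene 10 34 y [-0.022  0.088] z [-0.055  0.057]
scene 20 27 y [-0.024  0.057] z [-0.007  0.05 ]
scene 30 22 y [-0.024  0.057] z [-0.006  0.051]
scene 40 21 y [-0.029  0.052] z [-0.011  0.03 ]
scene 50 60 y [-0.044  0.041] z [-0.01   0.015]
scene 60 90 y [-0.049  0.045] z [-0.01   0.014]
scene 70 71 y [-0.052  0.057] z [-0.01  0.06]
scene 80 71 y [-0.06   0.057] z [0.001 0.019]
scene 90 84 y [-0.063  0.061] z [0.003 0.019]
scene 100 161 y [-0.065  0.064] z [-0.012  0.021]
scene 110 58 y [-0.048  0.048] z [-0.005  0.021]
scene 120 20 y [-0.039  0.04 ] z [-0.006  0.014]
scene 130 18 y [-0.03   0.036] z [0.007 0.038]
scene 140 74 y [-0.036  0.037] z [0.001 0.039]
wrist 0 28 y [-0.012  0.012] z [-0.008 -0.001]
wrist 10 300 y [-0.025  0.024] z [-0.013  0.008]
wrist 20 452 y [-0.026  0.025] z [-0.013  0.008]
wrist 30 482 y [-0.025  0.025] z [-0.013  0.006]
wrist 40 694 y [-0.029  0.032] z [-0.015  0.008]
wrist 50 2115 y [-0.043  0.043] z [-0.016  0.006]
wrist 60 4672 y [-0.047  0.047] z [-0.015  0.009]
wrist 70 3824 y [-0.053  0.052] z [-0.019  0.01 ]
wrist 80 6650 y [-0.057  0.056] z [-0.02   0.009]
wrist 90 8111 y [-0.061  0.06 ] z [-0.021 -0.   ]
wrist 100 7364 y [-0.062  0.061] z [-0.022 -0.005]
```

View pics/w4.png

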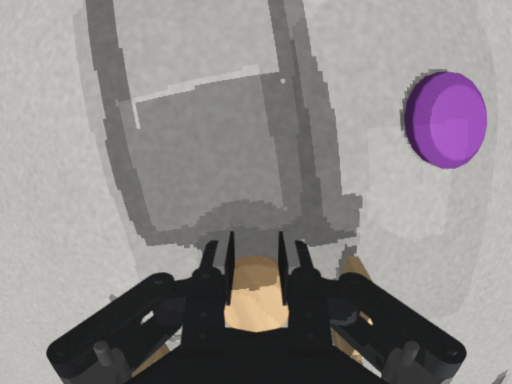

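The linkage half-width is 43–53 mm at heights of 50–80 mm, and the mouth's half-width is 61 mm. The tool therefore has to be centred (|y| within a few mm) before it passes the hinge. Plan: back off, straddle the disc with open fingers, push it sideways onto the box axis, then push straight in.

```bash
python3 - <<'E'
from plan import *
s=sensors.sense()
print(delta([*toW((-.032,.018)),.10],yaw,s))
E
```

```text
(array([-7.37, -0.26,  3.65]), array([-0.268,  0.   , -0.   ]))
```

{"name": "jog_arm", "arguments": {"motion": [[[0,0,-1.2],[0,0,0]],[[0,0,-2.5],[0,0,0]],[[-1.5,0,-3],[0,0,0]],[[-4,0,-3],[0,0,0]],[[-7,0,-3],[0,0,0]],[[-7.4,-0.1,-1],[-0.1,0,0]],[[-7.4,-0.2,1],[-0.2,0,0]],[[-7.4,-0.3,2.8],[-0.268,0,0]],[[-7.4,-0.3,3.6],[-0.268,0,0]],[[-7.4,-0.3,3.6],[-0.268,0,0]]]}}

```text
time_s: 6.7
tool_pos: [0.6044, 0.0678, 0.1009]
tcp_rot: [-0.087, 1.569, 0.087]
wrist_force: [-1.2, -0.7, -0.7]
finger_gap: 0.0243
```

{"name": "jog_arm", "arguments": {"motion": [[[0,0,0],[0,0,0]],[[0,0,0],[0,0,0]],[[0,0,0],[0,0,0]],[[0,0,0],[0,0,0]],[[0,0,0],[0,0,0]],[[0,0,0],[0,0,0]],[[0,0,0],[0,0,0]],[[0,0,0],[0,0,0]],[[0,0,0],[0,0,0]],[[0,0,0],[0,0,0]]], "claw": 0.75}}

```text
time_s: 7.95
tool_pos: [0.6044, 0.0678, 0.1003]
tcp_rot: [-0.088, 1.569, 0.088]
wrist_force: [0.4, -0.8, -0.6]
finger_gap: 0.0639
```

```bash
cat > wl.py <<'E'
import sys
from plan import *
from bench import read_camera,get_calibration
def wl(n):
    s=sensors.sense();t=s['tool_pos'];R=Ro.from_rotvec(s['tcp_rot'])
    c=get_calibration('wrist');p,d=read_camera('wrist')
    f,cx,cy=K(c); v,u=np.mgrid[:384,:512];dx,dy=u-cx,v-cy; r=np.hypot(dx,dy)+1e-9
    X=np.stack([dx/r*np.tan(r/f)*d,dy/r*np.tan(r/f)*d,d],-1); P=(X-np.array(c['t']))@np.array(c['R'])
    cv2.imwrite(f'pics/w{n}.png',p[:,:,::-1])
    h=cv2.cvtColor(p,cv2.COLOR_RGB2HSV)
    L=R.inv().apply((P-t).reshape(-1,3)); dark=(p.max(2)<75).ravel()&(d.ravel()>0)&(abs(L[:,1])<.07)&(abs(L[:,2])<.02)
    for a in range(-25,60,5):
        q=L[dark&(-L[:,0]>a/1000)&(-L[:,0]<=(a+5)/1000)]
        if len(q)>10:
            print('h rel tcp mm',a,len(q),'ypos',np.percentile(q[q[:,1]>0][:,1],[1,99]).round(3) if (q[:,1]>0).any() else '', 'yneg',np.percentile(q[q[:,1]<0][:,1],[1,99]).round(3) if (q[:,1]<0).any() else '')
    m=(P[...,2]>.008)&(P[...,2]<.03)&(h[...,0]<22)&(h[...,1]>70)&(h[...,2]>100)&(abs(P[...,0]-.61)<.09)&(abs(P[...,1]-.065)<.06)
    k,l,st,ce=cv2.connectedComponentsWithStats(m.astype(np.uint8)); i=1+st[1:,4].argmax(); q=P[l==i]
    print('disc',st[i],np.median(q,0).round(4),'mid',((q.min(0)+q.max(0))/2).round(4),'boxmid',tobox(((q.min(0)+q.max(0))/2)[:2]).round(4))
    print('tcp',t.round(4),'box',tobox(t[:2]).round(4),s['finger_gap'],s['wrist_force'].round(2))
wl(sys.argv[1])
E
python3 wl.py 5; python3 look.py 5
```

```text
h rel tcp mm -15 79 ypos [0.032 0.033] yneg [-0.032 -0.032]
h rel tcp mm -10 203 ypos [0.032 0.043] yneg [-0.044 -0.032]
h rel tcp mm -5 277 ypos [0.032 0.045] yneg [-0.045 -0.032]
h rel tcp mm 0 323 ypos [0.032 0.045] yneg [-0.045 -0.032]
h rel tcp mm 5 351 ypos [0.032 0.045] yneg [-0.045 -0.032]
h rel tcp mm 10 377 ypos [0.032 0.045] yneg [-0.045 -0.032]
h rel tcp mm 15 390 ypos [0.032 0.045] yneg [-0.045 -0.032]
h rel tcp mm 20 442 ypos [0.032 0.038] yneg [-0.035 -0.032]
h rel tcp mm 25 277 ypos [0.033 0.052] yneg [-0.054 -0.032]
h rel tcp mm 30 879 ypos [0.033 0.061] yneg [-0.06  -0.032]
h rel tcp mm 35 1835 ypos [0.03  0.062] yneg [-0.063 -0.03 ]
h rel tcp mm 40 2893 ypos [0.029 0.064] yneg [-0.063 -0.03 ]
h rel tcp mm 45 1269 ypos [0.024 0.064] yneg [-0.064 -0.024]
h rel tcp mm 50 1948 ypos [0.004 0.064] yneg [-0.064 -0.004]
h rel tcp mm 55 3108 ypos [0.001 0.064] yneg [-0.065 -0.   ]
disc [ 225  166   69   68 3616] [0.5993 0.0697 0.0189] mid [0.6032 0.0703 0.0149] boxmid [-0.0338  0.0205]
tcp [0.6044 0.0678 0.1003] box [-0.0329  0.0179] 0.0639367157553479 [ 0.42 -0.84 -0.64]
disc px [270 217  17   7  74] mid [0.61342721 0.07118484] med [0.61781388 0.07711949 0.01814667] box [-0.0264  0.0206]
[0.6043508  0.0678114  0.10033113] [ 0.03 -0.41 -0.44] tcp box [-0.0329  0.0179] ang 0.11221292553362464
(-0.01, -0.003) [ 7.28 -2.09  2.28]
(0.015, -0.002) [ 7.28 -1.99  4.78]
(0.018, -0.002) [ 7.28 -1.99  5.08]
(0.02, -0.002) [ 7.28 -1.99  5.28]
```

View pics/w5.png

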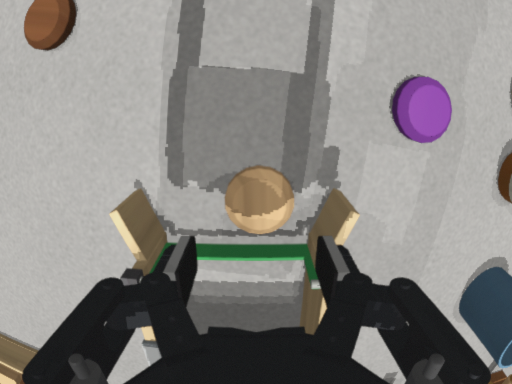

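View pics/s5.png

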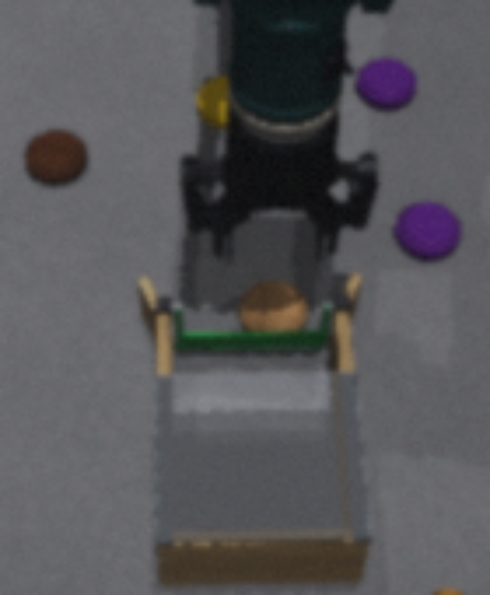

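The wrist view shows the disc (259,200) centred between the open fingers, with the wings at (140,225) and (335,215) and the green flap at (250,250). Going down to straddle it.

{"name": "jog_arm", "arguments": {"motion": [[[1,0,0],[0,0,0]],[[2,0,0],[0,0,0]],[[3,0,0],[0,0,0]],[[4,0,0],[0,0,0]],[[5,0,0],[0,0,0]],[[6,0,0],[0,0,0]],[[6.8,0,0],[0,0,0]],[[7.3,0,0],[0,0,0]],[[7.6,0,0],[0,0,0]],[[7.6,0,0],[0,0,0]]]}}

```text
time_s: 9.3
tool_pos: [0.6043, 0.0678, 0.0243]
tcp_rot: [-0.088, 1.569, 0.088]
wrist_force: [-0.7, 0.3, 0.3]
finger_gap: 0.0639
```

```bash
python3 wl.py 6
```

```text
h rel tcp mm -15 73 ypos [0.032 0.032] yneg [-0.032 -0.032]
h rel tcp mm -10 199 ypos [0.032 0.044] yneg [-0.043 -0.031]
h rel tcp mm -5 265 ypos [0.032 0.045] yneg [-0.045 -0.032]
h rel tcp mm 0 330 ypos [0.032 0.045] yneg [-0.045 -0.032]
h rel tcp mm 5 348 ypos [0.032 0.046] yneg [-0.045 -0.032]
h rel tcp mm 10 372 ypos [0.032 0.046] yneg [-0.045 -0.032]
h rel tcp mm 15 384 ypos [0.032 0.045] yneg [-0.045 -0.032]
h rel tcp mm 20 442 ypos [0.032 0.035] yneg [-0.035 -0.032]
h rel tcp mm 25 283 ypos [0.032 0.052] yneg [-0.054 -0.033]
h rel tcp mm 30 905 ypos [0.032 0.061] yneg [-0.061 -0.032]
h rel tcp mm 35 1849 ypos [0.03  0.062] yneg [-0.063 -0.03 ]
h rel tcp mm 40 2885 ypos [0.03  0.063] yneg [-0.064 -0.03 ]
h rel tcp mm 45 1269 ypos [0.024 0.064] yneg [-0.065 -0.025]
h rel tcp mm 50 2002 ypos [0.003 0.064] yneg [-0.064 -0.004]
h rel tcp mm 55 3095 ypos [0.    0.064] yneg [-0.064 -0.001]
disc [ 210  203  101   91 7057] [0.5967 0.0693 0.019 ] mid [0.6025 0.0699 0.015 ] boxmid [-0.0345  0.0202]
tcp [0.6043 0.0678 0.0243] box [-0.0329  0.0179] 0.06393933935171141 [-0.68  0.31  0.33]
```

View pics/w6.png

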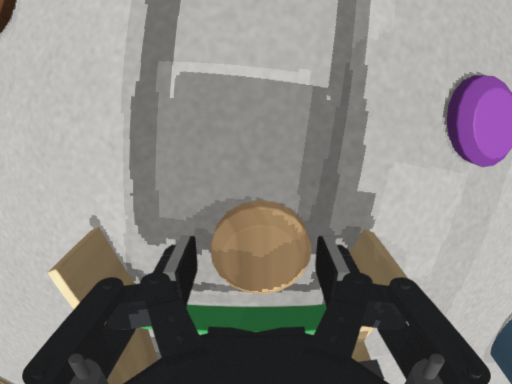

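The disc (260,247) sits between the pads. Push it sideways, to the right in box terms.

{"name": "jog_arm", "arguments": {"motion": [[[0,-0.3,0],[0,0,0]],[[0,-0.6,0],[0,0,0]],[[0,-0.9,0],[0,0,0]],[[0,-1.2,0],[0,0,0]],[[0,-1.5,0],[0,0,0]],[[0,-1.8,0],[0,0,0]],[[0,-2.1,0],[0,0,0]],[[0,-2.3,0],[0,0,0]],[[0,-2.4,0],[0,0,0]],[[0,-2.4,0],[0,0,0]]]}}

```text
time_s: 10.6
tool_pos: [0.607, 0.0438, 0.0243]
tcp_rot: [-0.088, 1.569, 0.088]
wrist_force: [0.1, 0.7, 0.3]
finger_gap: 0.0639
```

```bash
python3 wl.py 7 | tail -2
```

```text
disc [ 215  204  101   90 7015] [0.5996 0.0478 0.019 ] mid [0.6047 0.0488 0.0147] boxmid [-0.0346 -0.001 ]
tcp [0.607  0.0438 0.0243] box [-0.0329 -0.0062] 0.0638692504901546 [0.11 0.69 0.26]
```

View pics/w7.png

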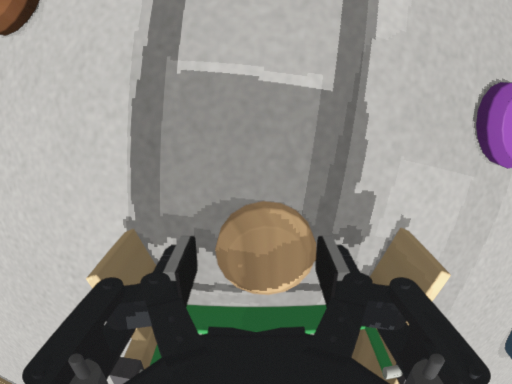

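{"name": "jog_arm", "arguments": {"motion": [[[0,0.3,0],[0,0,0]],[[0,0.5,0],[0,0,0]],[[0,0.5,0],[0,0,0]],[[0,0.5,-0.8],[0,0,0]],[[0,0.5,-1.8],[0,0,0]],[[0,0.5,-2.8],[0,0,0]],[[0,0.5,-3.8],[0,0,0]],[[0,0.5,-4.8],[0,0,0]],[[-0.2,0.5,-5.8],[0,0,0]],[[-0.4,0.5,-6],[0,0,0]]]}}

```text
time_s: 11.9
tool_pos: [0.5461, 0.0422, 0.0285]
tcp_rot: [-0.088, 1.569, 0.088]
wrist_force: [-0.3, 0.0, -0.9]
finger_gap: 0.0639
```

{"name": "jog_arm", "arguments": {"motion": [[[0,0,0],[0,0,0]],[[0,0,0],[0,0,0]],[[0,0,0],[0,0,0]],[[0,0,0],[0,0,0]],[[0,0,0],[0,0,0]],[[0,0,0],[0,0,0]],[[0,0,0],[0,0,0]],[[0,0,0],[0,0,0]],[[0,0,0],[0,0,0]],[[0,0,0],[0,0,0]]], "claw": 0.28}}

```text
time_s: 13.15
tool_pos: [0.5468, 0.0422, 0.0283]
tcp_rot: [-0.088, 1.569, 0.088]
wrist_force: [0.9, 0.2, -0.2]
finger_gap: 0.0238
```

```bash
python3 wl.py 8; python3 look.py 8 | head -2
```

```text
h rel tcp mm -20 48 ypos [0.012 0.013] yneg [-0.013 -0.012]
h rel tcp mm -15 122 ypos [0.012 0.024] yneg [-0.024 -0.012]
h rel tcp mm -10 209 ypos [0.012 0.025] yneg [-0.025 -0.012]
h rel tcp mm -5 222 ypos [0.012 0.025] yneg [-0.025 -0.012]
h rel tcp mm 0 234 ypos [0.012 0.025] yneg [-0.025 -0.012]
h rel tcp mm 5 276 ypos [0.012 0.025] yneg [-0.025 -0.012]
h rel tcp mm 10 185 ypos [0.012 0.025] yneg [-0.025 -0.012]
h rel tcp mm 15 427 ypos [0.012 0.021] yneg [-0.02  -0.012]
h rel tcp mm 20 427 ypos [0.013 0.033] yneg [-0.033 -0.013]
h rel tcp mm 25 935 ypos [0.014 0.042] yneg [-0.042 -0.013]
h rel tcp mm 30 1599 ypos [0.013 0.045] yneg [-0.045 -0.013]
h rel tcp mm 35 3079 ypos [0.013 0.047] yneg [-0.047 -0.013]
h rel tcp mm 40 1365 ypos [0.012 0.05 ] yneg [-0.05  -0.012]
h rel tcp mm 45 1724 ypos [0.011 0.052] yneg [-0.052 -0.011]
h rel tcp mm 50 2638 ypos [0.005 0.054] yneg [-0.054 -0.006]
h rel tcp mm 55 3314 ypos [0.001 0.057] yneg [-0.056 -0.001]
disc [ 225  294   63   38 1949] [0.5875 0.0468 0.0172] mid [0.5902 0.0474 0.0146] boxmid [-0.0492 -0.0008]
tcp [0.5468 0.0422 0.0283] box [-0.0929 -0.0011] 0.02384154653545615 [ 0.86  0.16 -0.19]
disc px [262 211  17  13 189] mid [0.60798805 0.04877233] med [0.6106825  0.04821234 0.01837219] box [-0.0343 -0.0011]
[0.54684062 0.04222035 0.02830398] [-0.57  0.43 -0.4 ] tcp box [-0.0929 -0.0011] ang 0.1122239083165305
```

View pics/w8.png

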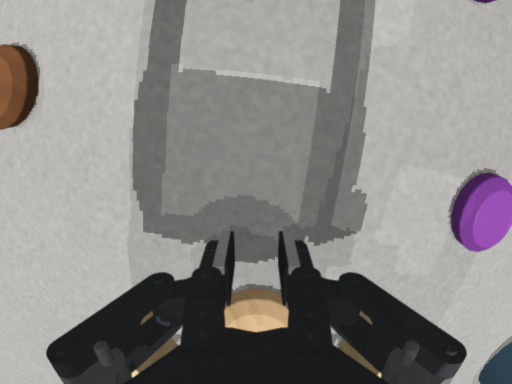

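View pics/s8.png

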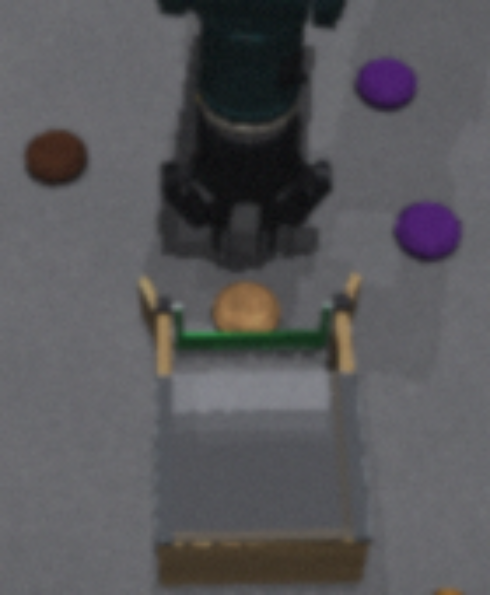

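All three are aligned: TCP y is −1 mm and disc y is −1 mm on the box axis. Push straight in.

{"name": "jog_arm", "arguments": {"motion": [[[0,0,0.8],[0,0,0]],[[0,0,1.6],[0,0,0]],[[0,0,2.3],[0,0,0]],[[0,0,3.0],[0,0,0]],[[0,0,3.7],[0,0,0]],[[0,0,4.4],[0,0,0]],[[0,0,5.1],[0,0,0]],[[0,0,5.8],[0,0,0]],[[0,0,6.5],[0,0,0]],[[0,0,7.0],[0,0,0]]]}}

```text
time_s: 14.5
tool_pos: [0.6168, 0.0501, 0.0282]
tcp_rot: [-0.088, 1.569, 0.088]
wrist_force: [-0.5, 0.1, 0.0]
finger_gap: 0.024
```

```bash
python3 look.py 9 | head -2
```

```text
disc px [265 225  13   4  27] mid [0.63844136 0.05391209] med [0.63981067 0.05898984 0.01876978] box [-0.0035  0.0006]
[0.6173411  0.05014082 0.028317  ] [-0.17 -0.64 -0.06] tcp box [-0.0219 -0.0011] ang 0.11220881157113358
```

View pics/s9.png

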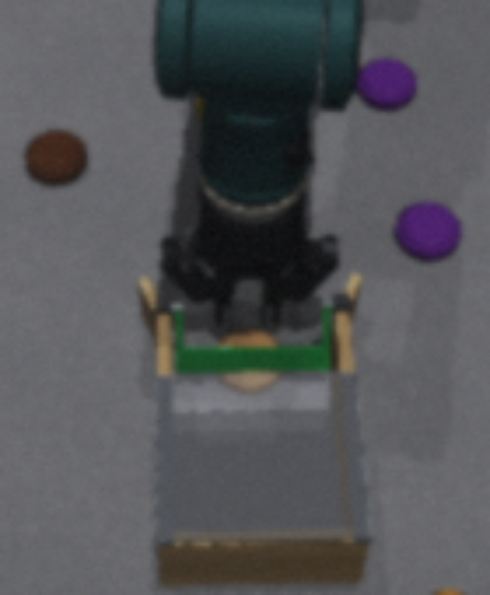

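The flap is riding up over the disc, and the forces are low. The last 41 mm:

{"name": "jog_arm", "arguments": {"motion": [[[0,0,0.6],[0,0,0]],[[0,0,1.2],[0,0,0]],[[0,0,1.8],[0,0,0]],[[0,0,2.4],[0,0,0]],[[0,0,2.9],[0,0,0]],[[0,0,3.4],[0,0,0]],[[0,0,3.8],[0,0,0]],[[0,0,4.0],[0,0,0]],[[0,0,4.1],[0,0,0]],[[0,0,4.1],[0,0,0]]]}}

```text
time_s: 15.8
tool_pos: [0.6561, 0.0546, 0.0289]
tcp_rot: [-0.088, 1.572, 0.088]
wrist_force: [-6.6, 1.0, 5.4]
finger_gap: 0.0239
```

```bash
python3 look.py 10 | head -2;  python3 wl.py 10|tail -2
```

```text
disc [ 360  163   57  119 2274] [0.6261 0.1185 0.0197] mid [0.634  0.1197 0.019 ] boxmid [0.0024 0.0662]
tcp [0.6561 0.0547 0.0289] box [ 0.0171 -0.0009] 0.024024702094378285 [-7.09  0.63  5.67]Traceback (most recent call last):
  File "look.py", line 8, in <module>
    k,l,st,ce=cv2.connectedComponentsWithStats(m.astype(np.uint8)); i=1+st[1:,4].argmax(); q=P[l==i]
                                                                        ~~~~~~~~~~~~~~~^^
ValueError: attempt to get argmax of an empty sequence
```

View pics/s10.png

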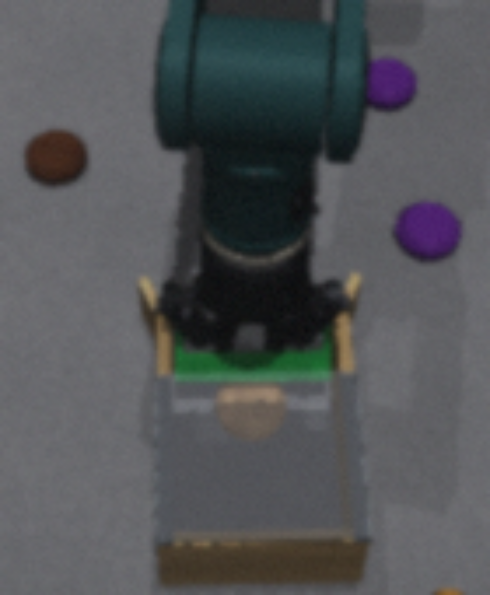

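View pics/w10.png

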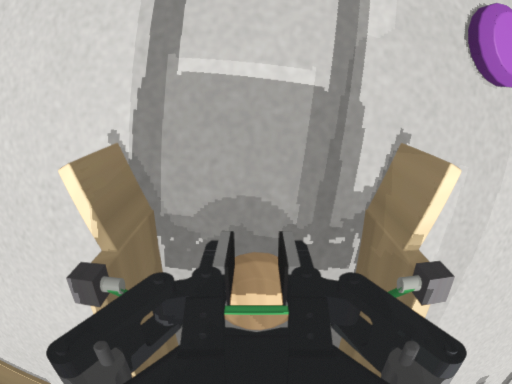

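Measure the disc through the clear cover.

```bash
python3 - <<'E'
from plan import *
from bench import get_calibration
c=get_calibration('scene')
pts={'ref s8 disc before':((247,305),None),'now':((251,412),None)}
for k,((u,v),_) in pts.items():
    p=onz(c,((u+.5)/3.5+200-.5,(v+.5)/3.5+130-.5),.014)[0]; print(k,p.round(4),tobox(p[:2]).round(4))
s=sensors.sense(); print(s['tool_pos'],s['wrist_force'])
E
```

```text
ref s8 disc before [0.6049 0.0492 0.014 ] [-0.0344 -0.0007]
now [0.6995 0.0592 0.014 ] [ 0.0607 -0.0013]
[0.65610076 0.05467374 0.02887936] [-6.77820995  0.45741203  5.55690063]
```

The disc is 52–60 mm past the hinge by the two estimates. A light contact of about 7 N has built up, so I stop here and draw straight back.

{"name": "jog_arm", "arguments": {"motion": [[[0,0,-0.5],[0,0,0]],[[0,0,-1.2],[0,0,0]],[[0,0,-2],[0,0,0]],[[0,0,-3],[0,0,0]],[[0,0,-4],[0,0,0]],[[0,0,-5],[0,0,0]],[[0,0,-6.2],[0,0,0]],[[0,0,-7.5],[0,0,0]],[[0,0,-9],[0,0,0]],[[0,0,-10.5],[0,0,0]]]}}

```text
time_s: 17.15
tool_pos: [0.5517, 0.0428, 0.0283]
tcp_rot: [-0.088, 1.569, 0.088]
wrist_force: [-0.8, -0.3, 0.8]
finger_gap: 0.024
```

{"name": "jog_arm", "arguments": {"motion": [[[-1,0,-1],[0,0,0]],[[-3,0,-2],[0,0,0]],[[-6,0,-3],[0,0,0]],[[-10,0,-5],[0,0,0]],[[-14,0,-8],[0,0,0]],[[-17,0,-12],[0,0,0]],[[-18,0,-16],[0,0,0]],[[-18,0,-18],[0,0,0]],[[-18,0,-18],[0,0,0]],[[-18,0,-18],[0,0,0]]]}}

```text
time_s: 18.4
tool_pos: [0.3744, 0.0227, 0.2087]
tcp_rot: [-0.088, 1.568, 0.088]
wrist_force: [0.4, -0.5, -0.3]
finger_gap: 0.0238
```

```bash
python3 - <<'E'
from plan import *
from bench import read_camera,get_calibration
for n,a in (('scene',(slice(130,300),slice(200,340))),('top',(slice(85,255),slice(170,310)))):
    c=get_calibration(n);p,d=read_camera(n); cv2.imwrite(f'pics/{n}11.png',cv2.resize(p[a][...,::-1],None,fx=3.5,fy=3.5))
    P=cloud(c,d);h=cv2.cvtColor(p,cv2.COLOR_RGB2HSV); q=(h[...,0]>45)&(h[...,0]<80)&(h[...,1]>120)&(P[...,1]>-.1)&(P[...,1]<.2)&(P[...,0]>.5)&(P[...,0]<.8)
    G=P[q]; print(n,'flap',len(G),G.min(0).round(3),G.max(0).round(3))
    b=h; 
    if n=='top':
        for k,(u,v) in dict(wal=(288,220),pur1=(188,200)).items():
            m=np.zeros((384,512),bool);m[v-16:v+17,u-16:u+17]=1;m&=(P[...,2]>.015)&(P[...,2]<.04);print(k,np.median(P[m],0).round(3))
s=sensors.sense();print(s['time_s'],s['tool_pos'],s['wrist_force'])
E
```

```text
scene flap 132 [0.637 0.001 0.018] [0.653 0.107 0.039]
top flap 13 [0.633 0.008 0.032] [0.646 0.105 0.039]
wal [ 0.463 -0.125  0.019]
pur1 [0.511 0.19  0.019]
18.5 [0.37448464 0.0227576  0.20823272] [ 0.0480206  -0.70889068  0.49734407]
```

View pics/scene11.png

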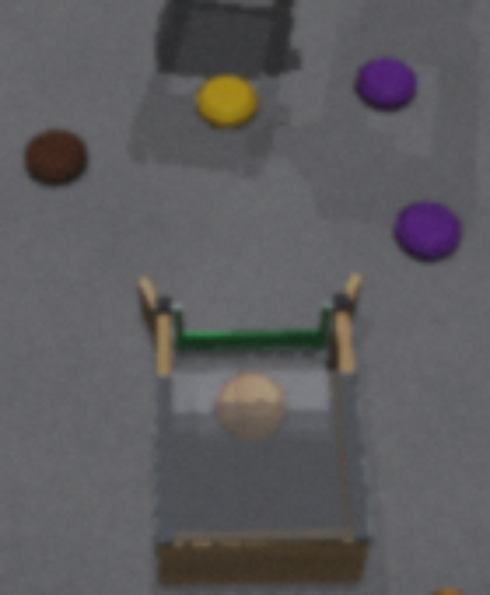

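View pics/top11.png

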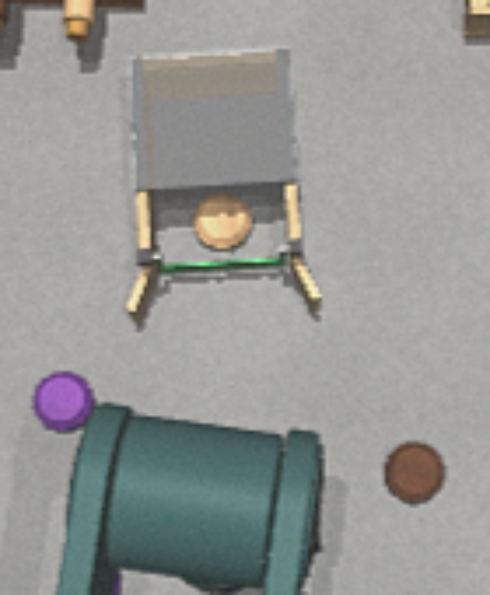

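The flap is at the same place as at the start (hanging shut), the disc lies flat inside at (222,221) in the top crop, and the neighbouring discs haven't moved.

```bash
python3 -c "
from plan import *
from bench import order,get_calibration
c=get_calibration('top'); p=onz(c,(222.5/3.5+170-.5,221.5/3.5+85-.5),.014)[0]; print(tobox(p[:2]))
print(order.sign_off())"
```

```text
[4.80665624e-02 3.86959299e-05]
the job is handed in; nothing more can be done
None
```

The maple disc is inside the finished-parts box with the flap shut behind it. I handed the job in just after 18.5 s; the hand-in gives no verdict.

I pushed the disc with part-open fingers used as a cradle. Partway, I saw that the finger linkage would come too close to the hinge pins. I backed off, straddled the disc and pushed it about 21 mm sideways onto the box axis. From there I pushed it straight in under the flap and drew the fingers back out.

**Last checks:**
- **Disc:** it looks flat and lies on the box axis (y about 0). Its depth past the hinge disagrees between estimates: 48 mm from the top camera, about 52 mm from the finger position and 61 mm from a rough scene-camera reading taken with the flap still raised. All are well over the required 28 mm.
- **Flap:** its measured extents match the starting picture to about 2 mm, so it hangs shut and is not propped on the disc.
- **Neighbours:** the walnut disc and the nearby purple disc are within 1 mm of where they started. I did not re-measure the other bystanders (bottle, tin, mug, block, calipers, ring).
- **Forces:** a contact of about 7–9 N, source not identified, showed at the deepest point and was gone after drawing back. At hand-in the arm stood clear of everything.

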